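Seat the proud tappet

ROBOT

A 7-joint arm with a two-finger parallel gripper is mounted at the origin on the work surface. World frame = base frame: x ahead of the robot, y to its left, z up, the work surface at z = 0. Lengths are in m, angles in rad, forces in N, time in s.
With the tool pointing down it reaches from about 0.425 to 0.925 m from the base axis. Payload 6.8 kg.
Tool frame: the origin (TCP) lies between the finger pads, 19 mm behind the fingertips; this is the grasp point; z points along the fingers, y is the line along which they close (so a half turn about z gives the same grasp; the last joint's range is limited). The gripper opens to 85 mm and grips with 20 to 120 N. Pads are 22 mm wide; open, the fingers measure 114 mm over their backs; the gripper's body (76 mm by 85 mm) begins 54 mm behind the grasp point. The pads swing forward as they close: fully open they stand 13 mm farther back than shut.
Start: joints at [-1.319, 0.477, 0.022, 1.555, -0.011, 1.109, -0.083], TCP at [0.238, 0.632, 0.25] pointing down, gripper open.
Joint ranges: [-2.96, 2.96], [-0.34, 2.1], [-1.41, 1.46], [0.24, 2.44], [-1.37, 4.51], [0.17, 1.92], [-2.96, 2.96]. Speed limits (rad/s): [2.39, 2.39, 3.14, 3.14, 3.14, 3.14, 3.14].

INTERFACE

Orientations are given as a unit quaternion [w, x, y, z].
In Python, from station import telemetry, viewer, job, search_frame, cut_out gives the robot as it stands. The module is installed in compiled form; this text tells all that it offers.
- The arm moves only by the shell command python3 -m crank 'ROWS' [FORCE]. ROWS is JSON, a list of rows, each an object with "delta_rot": the turn, a rotation vector about the tool's x, y, z in degrees, a list of three; "xyz": the shift along the tool's x, y, z in m, a list of three; "fingers": the gripper command: -1 is fully open, 1 is shut, values between are in proportion. In form: [{"delta_rot": [ax, ay, az], "xyz": [dx, dy, dz], "fingers": fingers}, ...]. A call has 1 to 10 rows; each row is the pose to reach, as a shift and turn from the pose commanded when the call began, along the tool's axes at that moment; what a row does not reach only later rows make up. A row lasts 1/10 s, in which the tool goes at most 50 mm and 8.59 degrees, less where a joint would pass 70% of its speed; a pose out of reach is approached as far as the arm can. A call with a gripper value outside its range is refused whole. The fingers move at their own pace and stop on an object; FORCE is the grip in N (left out, the last holds). Time passes only in rows, so rows that repeat a pose let the fingers close. It gives the time, the measured TCP pose, the force, the opening and the grip force at its end, in the units of the state.
- telemetry.get_obs(): the state, without advancing time (a new reading comes with each control period).
- viewer.read_camera(name): name is "scene" or "side" or "wrist"; returns a dict with "img" (400x640x3 uint8, red, green, blue), "fx", "fy", "cx", "cy" (pixels), "origin" and "rotation" of the camera in the world. Camera axes: x right, y up, looking along -z (the intrinsics and any distortion apply to the point x, -y, -z); pixel columns grow to the right and rows downward; lengths in m; the calibration is good to about 2 mm. A picture is of the moment at which its call begins. There is no depth.
- job.hand_in(): hands the job in; it is judged then, once.
Trained networks look in the newest picture that a camera, given by its name, has taken for a name from the list of things; names that differ only in an ending like _2 or _b are one class to them, and where a whole thing is asked for, a point or a joint stands for the part that bears it (a point fixed in the world has none). Each returns a list of dicts, best first, with "score" (0 to 1); they miss things now and then, are a little off and sometimes report something else, mostly with a low value. They report only what shows in the picture. A call takes as long as a camera call.
- search_frame(camera, thing): "pixel" ([column, row] in pixels, amid what is visible of it).
- cut_out(camera, thing): "pixels" (400x640 bool, what is visible of it) and "pixel" ([column, row] in pixels, amid what is visible of it).
The state is a dict: "t": time; "q": joint angles; "joint_vel": joint speeds; "joint_torque": joint torques, N m; "eef_pos": TCP position; "tool_rot": TCP orientation; "contact_force": force on the tool from outside, world axes, zero at the start; "torque": the same for the moment, N m; "gripper_width": opening from 0.0 (shut) to 1.0 (fully open); "grasp_force": force on a finger pad.
Only numpy, scipy, OpenCV 4.12 (cv2) and the standard library are available. Lean on these libraries where they do the work, as an engineer would, in place of code of your own. Each camera call takes 0.05 s, during which the arm holds its last target. There are 200 camera calls.

TASK

One of the eight steel tappets in the row along the cylinder head stands proud of the others. Push it gently down with the fingertips until it is fully home, level with the other seven, without touching those or disturbing the loose parts and tools lying about. Then draw the hand back up about 10 cm, leaving it seated.

Things in the scene. Friction and masses are not known exactly. Their poses are not given: they have to be found in the camera images.
- head: fixed bare aluminium engine head, 170 (x) x 420 (y) mm, origin under its centre, z up. Along its y: two rails 40 mm wide at x = +-65 mm, tops at 112 mm; between them, at x = 0, a row of eight round guide bosses, 41 mm across, tops at 115 mm above the underside, at y = +-22, +-66, +-110, +-154 mm, each holding a dark steel tappet. The rest between the rails is lower
- tappet_a: the proud tappet: plain dark steel bucket, 32 mm across, flat closed top, in any of the eight bosses. Origin: centre of its top face, z up. Home, its top is 120 mm above the head's underside (5 mm above its boss), level with the others; it starts 14 to 20 mm higher. It slides straight down with about 5 N of oily drag (more if pushed fast), stays where left, and has a hard stop when home
- tappet_b: one of the seven tappets already home, same shape and material as the proud one (32 mm across), in another guide boss. Origin at the centre of its top face, 120 mm above the head's underside. To be left alone
- tappet_c: one of the seven tappets already home, same shape and material as the proud one (32 mm across), in another guide boss. Origin at the centre of its top face, 120 mm above the head's underside. To be left alone
- tappet_d: one of the seven tappets already home, same shape and material as the proud one (32 mm across), in another guide boss. Origin at the centre of its top face, 120 mm above the head's underside. To be left alone
- tappet_e: one of the seven tappets already home, same shape and material as the proud one (32 mm across), in another guide boss. Origin at the centre of its top face, 120 mm above the head's underside. To be left alone
- tappet_f: one of the seven tappets already home, same shape and material as the proud one (32 mm across), in another guide boss. Origin at the centre of its top face, 120 mm above the head's underside. To be left alone
- tappet_g: one of the seven tappets already home, same shape and material as the proud one (32 mm across), in another guide boss. Origin at the centre of its top face, 120 mm above the head's underside. To be left alone
- tappet_h: one of the seven tappets already home, same shape and material as the proud one (32 mm across), in another guide boss. Origin at the centre of its top face, 120 mm above the head's underside. To be left alone
- bearing_cap: loose aluminium bearing cap, a small bridge 22 x 60 x 26 mm high, lying on the head's rail farther from the robot. Origin under its centre. Bystander
- socket: loose steel wrench socket, 26 mm across, 38 mm tall, standing on the head's rail nearer the robot. Origin under its centre. Bystander
- spare_tappet: loose spare tappet of the same dark steel, 32 mm across, 30 mm tall, standing on the cardboard on the bench to the robot's left of the head, not in it. Origin under its centre. Bystander
- mallet: rubber mallet with a wooden handle 250 mm long, lying on the cardboard to the robot's right of the head; its head is 56 mm across, 90 mm long, origin under it; handle towards its -x. Bystander

How it is judged:
On the way, in this order (a step that is already met when the one before it is completed fails the run):
1. the fingertips touch the proud tappet while it still stands at least 6 mm proud (contact force between the fingers and tappet_a above 0.5 N and z of tappet_a in the frame of head above 0.126 m).
2. it is pushed home, within 2 mm of level (z of tappet_a in the frame of head below 0.122 m), for 0.1 s.
At the end, for the whole second after the job is handed in: The tappet that stood proud is within 2 mm of home (120 mm above the head's underside) and at rest, the other seven are home within 1.5 mm, the tool centre point is over 60 mm from the pressed tappet, and the four loose bystanders are within 15 mm of where they were (z of tappet_a in the frame of head between 0.118 and 0.122 m and linear speed of tappet_a below 0.01 m/s and distance between the grasp point and tappet_a above 0.06 m and z of tappet_b in the frame of head between 0.1185 and 0.1215 m and z of tappet_c in the frame of head between 0.1185 and 0.1215 m and z of tappet_d in the frame of head between 0.1185 and 0.1215 m and z of tappet_e in the frame of head between 0.1185 and 0.1215 m and z of tappet_f in the frame of head between 0.1185 and 0.1215 m and z of tappet_g in the frame of head between 0.1185 and 0.1215 m and z of tappet_h in the frame of head between 0.1185 and 0.1215 m and distance of each of bearing_cap, socket, spare_tappet, mallet from where it was at the start of the episode below 0.015 m); the robot touches nothing.
It fails at once if another tappet is touched with more than 1 N (contact force between any of the fingers, the arm and tappet_b above 1 N or contact force between any of the fingers, the arm and tappet_c above 1 N or contact force between any of the fingers, the arm and tappet_d above 1 N or contact force between any of the fingers, the arm and tappet_e above 1 N or contact force between any of the fingers, the arm and tappet_f above 1 N or contact force between any of the fingers, the arm and tappet_g above 1 N or contact force between any of the fingers, the arm and tappet_h above 1 N).
It fails at once if another tappet is pulled up more than 3 mm (z of any of tappet_b, tappet_c, tappet_d, tappet_e, tappet_f, tappet_g, tappet_h in the frame of head above 0.123 m).
It fails at once if the proud tappet is pulled up, more than 24 mm above home (z of tappet_a in the frame of head above 0.144 m).
It fails at once if the proud tappet is pushed hard, with more than 60 N (contact force between anything else and tappet_a above 60 N).
It fails at once if a loose part or tool is moved more than 15 mm or lifted (distance of any of bearing_cap, socket, spare_tappet, mallet from where it was at the start of the episode above 0.015 m).
It also fails if it takes over 29 s, if anything falls off the work surface, if the arm or the gripper's body presses on something with over 40 N, if the wrist force passes 120 N, or if a joint passes its speed limit or range.

## Working session

There is one attempt and no reset: what is moved stays moved. The work goes in short steps, Python scripts to look and compute and a shell command to move; the robot and the scene stay as the last step left them, time stands still between calls to the robot, and variables do not carry over. Pictures are saved under pics/ and viewed, at most 10 in all, crops included, and the job is handed in when it is done.

```bash
mkdir -p pics; cat > h.py <<'E'
import numpy as np, cv2
from station import telemetry, viewer, job, search_frame, cut_out
def proj(c,p):
    v=np.array(c['rotation']).T@(np.array(p)-np.array(c['origin'])); return c['cx']+c['fx']*v[0]/-v[2], c['cy']+c['fy']*-v[1]/-v[2]
def ray(c,px,z):
    d=np.array(c['rotation'])@np.array([(px[0]-c['cx'])/c['fx'],-(px[1]-c['cy'])/c['fy'],-1]); o=np.array(c['origin'])
    return o+d*(z-o[2])/d[2]
E
python3 - <<'E'
from h import *
print(telemetry.get_obs())
for n in ['scene','side','wrist']:
    c=viewer.read_camera(n); cv2.imwrite(f'pics/{n}0.png',c['img'][:,:,::-1])
    print(n,{k:(np.round(v,4).tolist()) for k,v in c.items() if k!='img'})
    for t in ['head','tappet_a','bearing_cap','socket','spare_tappet','mallet']:
        print(t,[(np.round(d['pixel']).tolist(),round(d['score'],2)) for d in search_frame(n,t)][:9])
E
```

```text
{'t': 0.0, 'q': array([-1.31907463,  0.47777065,  0.02233067,  1.55645439, -0.01147371,
        1.10927443, -0.08310692]), 'joint_vel': array([-0.00084992,  0.00078573, -0.00072908, -0.00128892,  0.00141734,
        0.00104801,  0.00150018]), 'joint_torque': array([ 2.72472889e-04, -5.96447682e+01,  1.60764076e+00, -2.81199396e+01,
        1.25049221e-02,  9.05635301e-03,  2.01999927e-05]), 'eef_pos': array([0.2374911 , 0.63125226, 0.24904401]), 'tool_rot': array([-8.45230113e-05,  1.78924850e-01,  9.83862342e-01, -8.85312639e-04]), 'contact_force': array([ 0.14686141, -0.15848844, -0.34017342]), 'torque': array([-0.003689  , -0.01960415,  0.03630283]), 'grasp_force': 0.0, 'gripper_width': 0.9975624578941635}
scene {'fx': 385.2555, 'fy': 385.2555, 'cx': 315.2024, 'cy': 200.4191, 'origin': [1.0348, -0.6052, 0.6702], 'rotation': [0.8503, 0.4152, 0.141, 0.2911]}
head [([293.0, 207.0], 0.96)]
tappet_a [([308.0, 152.0], 0.69), ([258.0, 202.0], 0.57), ([325.0, 160.0], 0.48), ([245.0, 209.0], 0.43), ([335.0, 158.0], 0.42)]
bearing_cap [([279.0, 210.0], 0.64)]
socket [([306.0, 151.0], 0.54), ([324.0, 160.0], 0.24)]
spare_tappet []
mallet [([236.0, 341.0], 0.83)]
side {'fx': 441.8623, 'fy': 441.8623, 'cx': 313.0991, 'cy': 196.4475, 'origin': [-0.076, -0.5941, 0.6725], 'rotation': [0.8108, 0.4333, -0.1932, -0.343]}
head [([317.0, 229.0], 0.74)]
tappet_a [([277.0, 178.0], 0.73), ([337.0, 223.0], 0.67), ([313.0, 202.0], 0.56), ([265.0, 174.0], 0.54), ([356.0, 238.0], 0.41)]
bearing_cap [([364.0, 208.0], 0.82), ([268.0, 173.0], 0.39)]
socket [([257.0, 183.0], 0.75), ([325.0, 211.0], 0.69)]
spare_tappet [([221.0, 171.0], 0.42)]
mallet [([472.0, 275.0], 0.64)]
wrist {'fx': 308.7634, 'fy': 308.7634, 'cx': 320.0423, 'cy': 200.019, 'origin': [0.1631, 0.6592, 0.3737], 'rotation': [0.8121, -0.1286, -0.0884, 0.5623]}
head []
tappet_a []
bearing_cap []
socket []
spare_tappet []
mallet []
```

View pics/scene0.png

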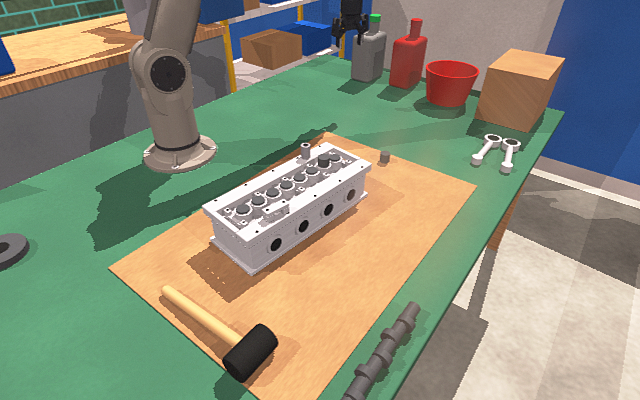

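View pics/side0.png

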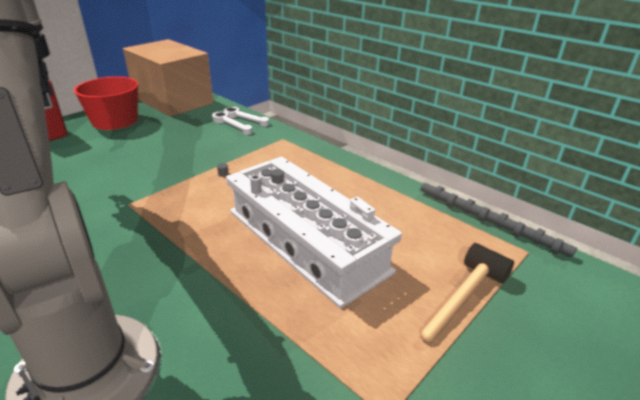

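The scene view shows the head at about (290,205) with its row of tappets. One at about (325,160) in scene and (277,176) in side looks proud. The socket is at (306,151), the cap at (279,210), the spare at (385,157) and the mallet at (236,341). I'll zoom in on both.

```bash
python3 - <<'E'
import cv2,numpy as np
a=cv2.imread('pics/scene0.png')[135:280,195:385]; b=cv2.imread('pics/side0.png')[145:310,215:415]
a=cv2.resize(a,(760,580),interpolation=3); b=cv2.resize(b,(720,594),interpolation=3)
cv2.imwrite('pics/sc.png',a); cv2.imwrite('pics/sd.png',b)
E
```

```text
(no output)
```

View pics/sc.png

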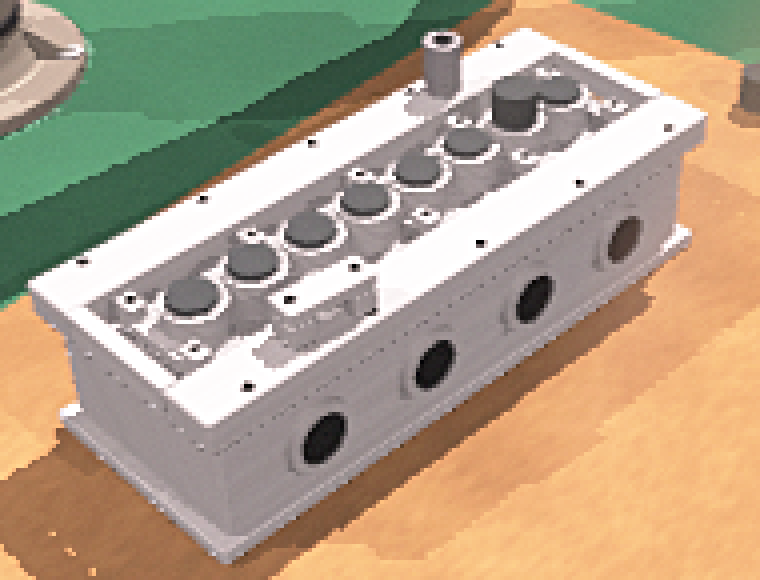

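View pics/sd.png

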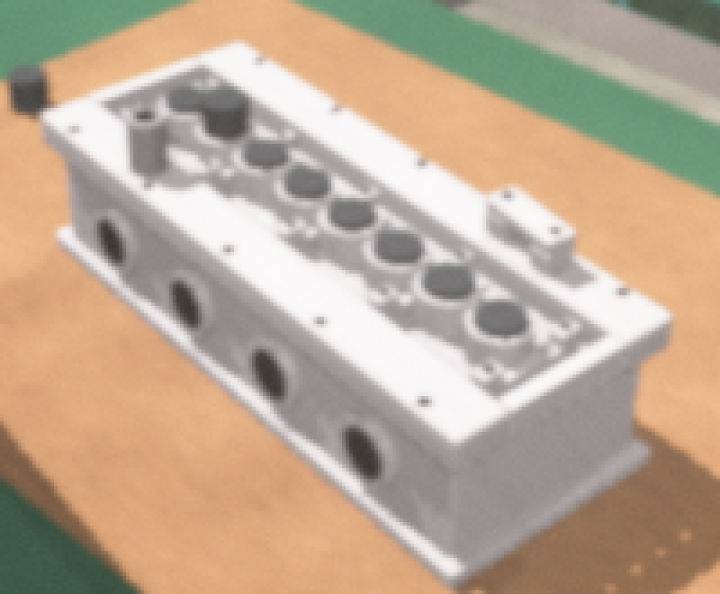

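```bash
cat >> h.py <<'E'
from scipy.spatial.transform import Rotation as R
def cam(n):
    c=viewer.read_camera(n); r=np.array(c['rotation'])
    if r.size==4: c['rotation']=R.from_quat(r[[1,2,3,0]]).as_matrix()
    return c
E
python3 - <<'E'
from h import *
from scipy.optimize import least_squares
ys=[-.154,-.110,-.066,-.022,.022,.066]
A=[(192,298),(253,263),(312,230),(366,200),(420,169),(470,143)]
B=[(502,320),(450,282),(399,247),(351,214),(307,184),(265,154)]
obs=[('scene',195+x/4,135+y/4,(0,Y,.12)) for (x,y),Y in zip(A,ys)]+[('side',215+x/3.6,145+y/3.6,(0,Y,.12)) for (x,y),Y in zip(B,ys)]
C={n:cam(n) for n in('scene','side')}
def W(s,p): return R.from_euler('z',s[3]).apply(p)+np.array(s[:3])
def f(s): return np.concatenate([np.array(proj(C[n],W(s,p)))-[u,v] for n,u,v,p in obs])
s=least_squares(f,[.65,0,0,0]).x
print('pose',s.round(4),np.degrees(s[3])); print(f(s).round(1).reshape(-1,2).tolist())
for h in(.12,.134,.14):
    P=W(s,(0,.11,h)); print(h,P.round(4),proj(C['scene'],P),proj(C['side'],P))
print('seen top',195+515/4,135+90/4,215+225/3.6,145+102/3.6)
o=telemetry.get_obs(); q=o['tool_rot']; T=R.from_quat(q[[1,2,3,0]]); print(T.as_matrix().round(3),T.as_rotvec())
print('tool delta to 0.1 above', T.inv().apply(W(s,(0,.11,.25))-o['eef_pos']))
for n,px in (('scene',(195+442/4,135+92/4)),('side',(215+148/3.6,145+165/3.6))): print('socket',ray(C[n],px,s[2]+.112))
E
```

```text
pose [ 0.5153 -0.0213  0.0006 -0.1179] -6.756818937310492
[[-0.1, 0.1], [0.0, 0.3], [-0.2, 0.4], [0.1, 0.2], [-0.4, 0.6], [-0.5, 0.2], [-0.3, -0.6], [-0.5, -0.3], [-0.2, -0.2], [0.1, -0.1], [0.0, -0.4], [0.0, -0.1]]
0.12 [0.5283 0.0879 0.1206] (np.float64(323.7792306292249), np.float64(164.3602469960399)) (np.float64(277.61318828658), np.float64(179.94389449088075))
0.134 [0.5283 0.0879 0.1346] (np.float64(323.8630044721581), np.float64(159.82595263751838)) (np.float64(277.44793268006504), np.float64(174.9195468072683))
0.14 [0.5283 0.0879 0.1406] (np.float64(323.8993484595741), np.float64(157.8588190867972)) (np.float64(277.3763670522833), np.float64(172.74370174062))
seen top 323.75 157.5 277.5 173.33333333333334
[[-0.936  0.352 -0.   ]
 [ 0.352  0.936  0.   ]
 [ 0.     0.    -1.   ]] [-5.62122033e-01 -3.09086407e+00 -4.40024504e-05]
tool delta to 0.1 above [-0.46349844 -0.40674693 -0.00065177]
socket [0.46216989 0.09300624 0.11264782]
socket [0.46819172 0.09697639 0.11264782]
```

The fit is good to under 1 px. The proud tappet is at head y = +110 mm, world (0.528, 0.088), with its top at about 0.140. I'll move above it with the fingers shut.

```bash
python3 -m crank '[{"delta_rot":[0,0,0],"xyz":[-0.02,-0.018,0],"fingers":1},{"delta_rot":[0,0,-1],"xyz":[-0.05,-0.044,0],"fingers":1},{"delta_rot":[0,0,-2],"xyz":[-0.085,-0.075,0],"fingers":1},{"delta_rot":[0,0,-4],"xyz":[-0.12,-0.105,0],"fingers":1},{"delta_rot":[0,0,-6],"xyz":[-0.155,-0.136,0],"fingers":1},{"delta_rot":[0,0,-8],"xyz":[-0.19,-0.167,0],"fingers":1},{"delta_rot":[0,0,-10],"xyz":[-0.225,-0.197,0],"fingers":1},{"delta_rot":[0,0,-12],"xyz":[-0.26,-0.228,0],"fingers":1},{"delta_rot":[0,0,-13],"xyz":[-0.29,-0.254,0],"fingers":1},{"delta_rot":[0,0,-13.8],"xyz":[-0.31,-0.272,0],"fingers":1}]' 30
cat > d.py <<'E'
from h import *
o=telemetry.get_obs(); q=o['tool_rot']; T=R.from_quat(q[[1,2,3,0]])
print(o['t'],o['eef_pos'],o['contact_force'],o['gripper_width'],'yaw y',np.degrees(np.arctan2(*T.as_matrix()[1::-1,1])),'tilt',T.as_matrix()[:,2].round(4))
print('delta',T.inv().apply(np.array([.5283,.0879,.2])-o['eef_pos']).round(4))
E
python3 d.py
```

```text
t: 2.15
eef_pos: [0.4335, 0.2649, 0.2503]
tool_rot: [0.0, 0.061, 0.998, -0.0]
contact_force: [0.6, 0.3, -0.2]
gripper_width: -0.0
grasp_force: 0.0
2.15 [0.43352309 0.26485991 0.25033511] [ 0.62162946  0.31846226 -0.15495606] -0.0003827897707458234 yaw y 83.02566820689984 tilt [ 8.e-04 -2.e-04 -1.e+00]
delta [-0.1155 -0.1641  0.0505]
```

```bash
python3 -m crank '[{"delta_rot":[0,0,0],"xyz":[-0.023,-0.033,0],"fingers":1},{"delta_rot":[0,0,0],"xyz":[-0.046,-0.066,0],"fingers":1},{"delta_rot":[0,0,0],"xyz":[-0.07,-0.099,0],"fingers":1},{"delta_rot":[0,0,0],"xyz":[-0.093,-0.132,0],"fingers":1},{"delta_rot":[0,0,0],"xyz":[-0.108,-0.154,0],"fingers":1},{"delta_rot":[0,0,0],"xyz":[-0.1155,-0.164,0.01],"fingers":1},{"delta_rot":[0,0,0],"xyz":[-0.1155,-0.164,0.03],"fingers":1},{"delta_rot":[0,0,0],"xyz":[-0.1155,-0.164,0.045],"fingers":1},{"delta_rot":[0,0,0],"xyz":[-0.1155,-0.164,0.05],"fingers":1},{"delta_rot":[0,0,0],"xyz":[-0.1155,-0.164,0.05],"fingers":1}]'
python3 - <<'E'
from h import *
a=cam('scene')['img'][90:190,250:390,::-1]; w=cam('side')['img'][110:210,210:350,::-1]
cv2.imwrite('pics/near.png',np.vstack([cv2.resize(x,None,fx=3,fy=3,interpolation=3) for x in(a,w)]))
E
python3 d.py
```

```text
t: 3.15
eef_pos: [0.5269, 0.0915, 0.1996]
tool_rot: [-0.001, 0.059, 0.998, -0.0]
contact_force: [0.3, -0.8, 0.8]
gripper_width: -0.001
grasp_force: 0.0
3.25 [0.52769421 0.09173363 0.20071622] [-0.20954309 -0.24650489  0.08464134] -0.002567414137040568 yaw y 83.19699486081645 tilt [ 1.e-03  4.e-04 -1.e+00]
delta [-0.0011 -0.0037  0.0007]
```

View pics/near.png

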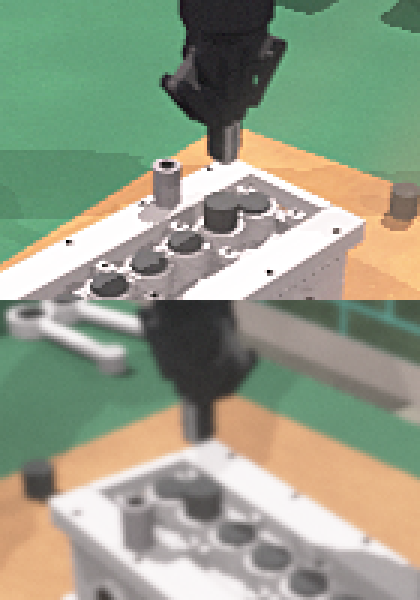

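The shut fingertips hang over the proud tappet, about 4 mm too far along +y. That matches the measured delta, so I'll correct it and approach to just above the top.

```bash
python3 -m crank '[{"delta_rot":[0,0,0],"xyz":[-0.001,-0.0035,0.004],"fingers":1},{"delta_rot":[0,0,0],"xyz":[-0.001,-0.0035,0.012],"fingers":1},{"delta_rot":[0,0,0],"xyz":[-0.001,-0.0035,0.02],"fingers":1},{"delta_rot":[0,0,0],"xyz":[-0.001,-0.0035,0.027],"fingers":1},{"delta_rot":[0,0,0],"xyz":[-0.001,-0.0035,0.032],"fingers":1},{"delta_rot":[0,0,0],"xyz":[-0.001,-0.0035,0.034],"fingers":1},{"delta_rot":[0,0,0],"xyz":[-0.001,-0.0035,0.034],"fingers":1},{"delta_rot":[0,0,0],"xyz":[-0.001,-0.0035,0.034],"fingers":1}]'; python3 d.py
```

```text
t: 4.05
eef_pos: [0.528, 0.088, 0.1661]
tool_rot: [0.0, 0.059, 0.998, 0.0]
contact_force: [-1.3, 0.5, -0.6]
gripper_width: -0.002
grasp_force: 0.0
4.05 [0.5279977  0.08797368 0.16613117] [-1.31314903  0.54268613 -0.55682629] -0.0024125320352927173 yaw y 83.18151720782788 tilt [ 3.e-04  1.e-04 -1.e+00]
delta [-0.0003 -0.     -0.0339]
```

```bash
python3 -m crank '[{"delta_rot":[0,0,0],"xyz":[0,0,0.002],"fingers":1},{"delta_rot":[0,0,0],"xyz":[0,0,0.004],"fingers":1},{"delta_rot":[0,0,0],"xyz":[0,0,0.006],"fingers":1},{"delta_rot":[0,0,0],"xyz":[0,0,0.008],"fingers":1},{"delta_rot":[0,0,0],"xyz":[0,0,0.01],"fingers":1},{"delta_rot":[0,0,0],"xyz":[0,0,0.012],"fingers":1},{"delta_rot":[0,0,0],"xyz":[0,0,0.014],"fingers":1},{"delta_rot":[0,0,0],"xyz":[0,0,0.016],"fingers":1}]'; python3 d.py
```

```text
t: 4.85
eef_pos: [0.528, 0.088, 0.1502]
tool_rot: [0.0, 0.059, 0.998, 0.0]
contact_force: [-1.3, -0.2, 4.6]
gripper_width: -0.001
grasp_force: 2.5
4.85 [0.5279515  0.08798868 0.15019767] [-1.2651199  -0.19778697  4.60966135] -0.0009672956386953979 yaw y 83.18624200558534 tilt [ 3.e-04  2.e-04 -1.e+00]
delta [-0.0004 -0.     -0.0498]
```

Contact is made at about 5 N. I'll go on slowly.

```bash
python3 -m crank '[{"delta_rot":[0,0,0],"xyz":[0,0,0.0015],"fingers":1},{"delta_rot":[0,0,0],"xyz":[0,0,0.003],"fingers":1},{"delta_rot":[0,0,0],"xyz":[0,0,0.0045],"fingers":1},{"delta_rot":[0,0,0],"xyz":[0,0,0.006],"fingers":1},{"delta_rot":[0,0,0],"xyz":[0,0,0.0075],"fingers":1},{"delta_rot":[0,0,0],"xyz":[0,0,0.0085],"fingers":1},{"delta_rot":[0,0,0],"xyz":[0,0,0.009],"fingers":1},{"delta_rot":[0,0,0],"xyz":[0,0,0.0095],"fingers":1}]'; python3 d.py
```

```text
t: 5.65
eef_pos: [0.5281, 0.088, 0.1417]
tool_rot: [0.0, 0.06, 0.998, 0.0]
contact_force: [-6.3, -1.1, 21.6]
gripper_width: 0.005
grasp_force: 10.6
5.65 [0.52806791 0.08798235 0.14165365] [-6.33678002 -1.05649069 21.63096814] 0.004908667710322304 yaw y 83.17305942840163 tilt [ 2.e-04  6.e-04 -1.e+00]
delta [-0.0002 -0.     -0.0583]
```

```bash
python3 -m crank '[{"delta_rot":[0,0,0],"xyz":[0,0,0],"fingers":1},{"delta_rot":[0,0,0],"xyz":[0,0,0.0004],"fingers":1},{"delta_rot":[0,0,0],"xyz":[0,0,0.0004],"fingers":1}]'; python3 d.py
```

```text
t: 5.95
eef_pos: [0.528, 0.088, 0.1416]
tool_rot: [0.0, 0.06, 0.998, 0.0]
contact_force: [-6.8, -0.5, 21.0]
gripper_width: -0.002
grasp_force: 10.3
5.95 [0.52800449 0.08799243 0.14161699] [-6.82917796 -0.53395993 21.00559991] -0.0017600239124495628 yaw y 83.16794948228365 tilt [ 3.e-04  8.e-04 -1.e+00]
delta [-0.0003 -0.     -0.0584]
```

The tip holds still against a steady 21 N, four times the drag, so the tappet is on its hard stop. I'll draw up and check.

```bash
python3 -m crank '[{"delta_rot":[0,0,0],"xyz":[0,0,-0.003],"fingers":1},{"delta_rot":[0,0,0],"xyz":[0,0,-0.01],"fingers":1},{"delta_rot":[0,0,0],"xyz":[0,0,-0.025],"fingers":1},{"delta_rot":[0,0,0],"xyz":[0,0,-0.045],"fingers":1},{"delta_rot":[0,0,0],"xyz":[0,0,-0.065],"fingers":1},{"delta_rot":[0,0,0],"xyz":[0,0,-0.085],"fingers":1},{"delta_rot":[0,0,0],"xyz":[0,0,-0.097],"fingers":1},{"delta_rot":[0,0,0],"xyz":[0,0,-0.102],"fingers":1},{"delta_rot":[0,0,0],"xyz":[0,0,-0.102],"fingers":1},{"delta_rot":[0,0,0],"xyz":[0,0,-0.102],"fingers":1}]'; python3 d.py
python3 - <<'E'
from h import *
a=cam('scene')['img'][100:190,250:390,::-1]; w=cam('side')['img'][120:210,210:350,::-1]
cv2.imwrite('pics/end.png',np.vstack([cv2.resize(x,None,fx=3,fy=3,interpolation=3) for x in(a,w)]))
E
```

```text
t: 6.95
eef_pos: [0.5273, 0.0878, 0.2412]
tool_rot: [-0.001, 0.059, 0.998, -0.0]
contact_force: [-0.5, -0.8, 0.3]
gripper_width: -0.001
grasp_force: 0.0
6.95 [0.52730559 0.08784475 0.24119198] [-0.53547015 -0.77355815  0.27136036] -0.0007694492343916008 yaw y 83.18694592595564 tilt [-1.4e-03 -5.0e-04 -1.0e+00]
delta [-0.001   0.0002  0.0412]
```

View pics/end.png

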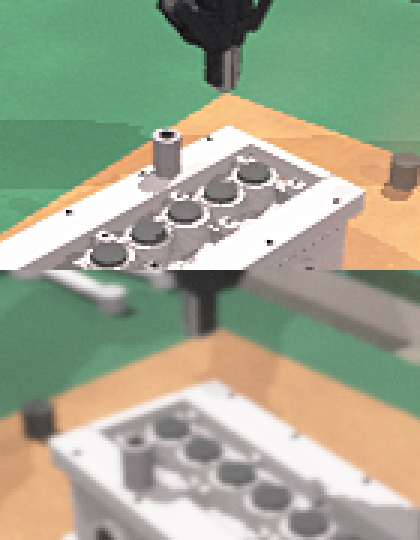

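Both views show the pressed tappet level with its neighbours, at crop (222,190) in scene and (203,449) in side. The socket and spare haven't moved.

```bash
python3 -c "from station import job; print(job.hand_in())"
```

```text
the job is handed in; nothing more can be done
None
```

The proud tappet, second from the robot's left end of the row, is pressed down to its hard stop and looks level with the others in both camera views; the hand is drawn back up 10 cm and the job is handed in, though hand-in returned no verdict.

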